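Draw a threaded blind plug from a bearing housing with a puller

TASK

Take the puller with the red hexagon grip from its wooden stand and screw it clockwise into the threaded plug in the blue bearing housing until its collar sits down on the plug's face. Then draw the plug straight up out of the housing with it, lower it into the shallow green tray and let go, leaving plug and puller standing upright there, still screwed together. Touch the plug only with the puller, and leave everything else on the bench where it is.

Things in the scene. Friction and masses are not known exactly. Their poses are not given: they have to be found in the camera images.
- housing: Blue bearing housing bolted to the bench, does not move: block 100x100 mm, 54 mm high, with a 124x100x10 mm foot flange; origin at the centre of its underside, z up. The plug stands in the upright bore in the middle of its top.
- bore_mouth (a point): Centre of the bore's mouth on the housing's top, 54 mm above the bench. Bore 42 mm across, its floor 10 mm above the bench. Four black rubber seal segments in it grip the plug: pulling it out takes about 8 to 16 N; they also hold it against turning, with about 0.2 Nm.
- plug: Loose round aluminium plug, 40 mm across, 45 mm high, 0.1 to 0.2 kg, its face 1 mm above the housing's top; origin at the centre of its underside, z up. A cup with a coarse right-hand two-start brass thread inside: lead 24 mm per turn, 16 mm across between the crests, 28 mm at the roots. The direction of its x tells nothing of where the thread begins; that must be felt.
- plug_face (a point): Centre of the plug's upper face, 45 mm above the plug's origin, z up. The thread begins 3 mm below the face; the puller's cross pin has about 2 mm of axial play in it.
- puller: Loose steel puller, 0.11 to 0.18 kg, standing upright in the stand. Origin on its axis at the underside of its dark collar (38 mm across, 9 mm thick), z up. Set into the plug unturned, the collar stands up to 18 mm above the face; 0.2 to 0.7 turn clockwise seen from above (yaw decreasing) seats it. Let go part way, it stays in the thread, leaning a little.
- grip (a point): Centre of the puller's upright red hexagon grip, 49 mm above the puller's origin: 26 mm across flats, 26 mm high, one pair of flats facing along the puller's y (so the grasp repeats every 60 degrees; the wrist can turn it some way, let go and take it again).
- pin (a point): Middle of the puller's cross pin, on its axis, 17 mm below its origin: pin along the puller's x, 5 mm thick, 25 mm from end to end; its ends run in the plug's thread. The shaft, 14.6 mm across, goes on to a tapered tip 39 mm below the puller's origin.
- stand: Wooden stand block, 66x66x45 mm, fixed; origin at the centre of its underside. The puller hangs by its collar in the stand's upright hole, 31 mm across.
- tray: Shallow square green plastic tray, 120x120 mm, 40 mm high, walls 4 mm thick, its inner floor 30 mm above the bench, fixed; origin at the centre of its underside.
- flat_tin_1: Bystander, loose, to be left alone: flat brown lidded tin, 84x120x30 mm; origin at the centre of its underside.
- point_pad: Bystander, loose, to be left alone: green pad holding small mounted points, 100x78x63 mm; origin at the centre of its underside.
- chasing_hammer: Bystander, loose, to be left alone: hammer with a wooden handle, lying, 189x56x27 mm; origin at the centre of its underside.
- drilled_block: Bystander, loose, to be left alone: wooden block with three holes, 60x24x20 mm; origin at the centre of its underside.
- syringe_1: Bystander, loose, to be left alone: white syringe, lying, 26x134x16 mm; origin at the centre of its underside.
Not all that is in view belongs to the job. There is more than one size of the plug; the one meant has the size given above.

How it is judged:
By the outcome, as a careful person would: the job done as asked, in the order asked, and still so for the second after the job is handed in, with the robot touching nothing.
It also fails if it takes over 64 s, if anything falls off the work surface, if the arm or the gripper's body presses on something with over 40 N, if the wrist force passes 120 N, or if a joint passes its speed limit or range.

ROBOT

A 7-joint arm with a two-finger parallel gripper is mounted at the origin on a cart in front of the work surface, level with it; the furniture and walls round the work are solid. World frame = base frame: x ahead of the robot, y to its left, z up, the work surface at z = 0. Lengths are in mm, angles in rad, forces in N, time in s.
With the tool pointing down it reaches from about 425 to 875 mm from the base axis. Payload 9.9 kg.
Tool frame: the origin (TCP) lies at the centre of the arm's flange, where the gripper is bolted on; the fingertips stand manip.tip_extent ahead of it and the grasp point (between the pads) lies 155 mm ahead of it (manip.tip_extent is the distance from the TCP to the fingertips, in mm); z points along the fingers, y is the line along which they close (so a half turn about z gives the same grasp; the last joint's range is limited). The gripper opens to 85 mm and grips with 20 to 120 N. Pads are 22 mm wide; open, the fingers measure 114 mm over their backs; the gripper's body (76 mm by 85 mm) begins 54 mm behind the grasp point. The pads swing forward as they close: fully open they stand 13 mm farther back than shut.
Start: joints at [1.064, 0.576, 0.025, 1.437, -0.015, 1.129, -0.057], TCP at [276.969, -615.567, 404.689] pointing down, gripper open.
Joint ranges: [-2.76, 2.76], [-0.34, 2.15], [-1.52, 1.57], [0.19, 2.46], [-1.09, 4.23], [0.17, 1.99], [-2.82, 2.82]. Speed limits (rad/s): [2.22, 2.22, 3.01, 3.01, 3.14, 3.14, 3.14].

INTERFACE

Orientations are given as a rotation vector (axis times angle).
In Python, from rig import manip gives the robot as it stands. The module is installed in compiled form; this text tells all that it offers.
- The arm moves only by the shell command python3 -m inch 'ROWS' [OPENING]. ROWS is JSON, a list of rows, each a list of 6 numbers: the shift along the tool's x, y, z in units of 30 mm (1.0 is 30 mm), then the turn, a rotation vector about the tool's x, y, z in units of 6 degrees (1.0 is 6 degrees). A call has 1 to 8 rows; each row shifts and turns the commanded pose from where the row before left it, along the tool's axes as they then stand; what a row does not reach is not made up. A row lasts 1/12 s, in which the tool goes at most 41.7 mm and 7.16 degrees, less where a joint would pass 70% of its speed; a pose out of reach is approached as far as the arm can. A call is refused whole if a number of a shift passes 1 or a number of a turn 1, either way. A call with a gripper value outside its range is refused whole. OPENING is the opening, from 0 (shut) to 1 (fully open), set as the call begins (- or left out, the last holds). The fingers move at their own pace and stop on an object; the grip force is fixed at half the most. Time passes only in rows, so rows that do not move let the fingers close. It gives the time, the measured TCP pose, the force, the opening and the grip force at its end, in the units of the state.
- manip.get_state(): the state, without advancing time (a new reading comes with each control period).
- manip.capture(name): name is "scene" or "top"; returns a dict with "pixels" (480x640x3 uint8, red, green, blue), "fx", "fy", "cx", "cy" (pixels), "distortion" ([k1, k2, p1, p2, k3] as OpenCV has them; the pictures are not rectified), "camera_from_world" (4x4, takes a point from world to camera coordinates). Camera axes: x right, y up, looking along -z (the intrinsics and any distortion apply to the point x, -y, -z); pixel columns grow to the right and rows downward; lengths in mm; the calibration is good to about 2 mm. A picture is of the moment at which its call begins. There is no depth.
- manip.finish_job(): hands the job in; it is judged then, once.
The state is a dict: "time": time; "joints": joint angles; "joint_velocities": joint speeds; "joint_efforts": joint torques, N m; "eef_pos": TCP position; "tool_rot": TCP orientation; "force": force on the tool from outside, world axes, zero at the start; "moment": the same for the moment, N m; "width": finger opening in mm; "gripper_force": force on a finger pad.
Only numpy, scipy, OpenCV 4.12 (cv2) and the standard library are available. Lean on these libraries where they do the work, as an engineer would, in place of code of your own. Each camera call takes 0.05 s, during which the arm holds its last target. There are 200 camera calls.

## Working session

There is one attempt and no reset: what is moved stays moved. The work goes in short steps, Python scripts to look and compute and a shell command to move; the robot and the scene stay as the last step left them, time stands still between calls to the robot, and variables do not carry over. Pictures are saved under pics/ and viewed, at most 10 in all, crops included, and the job is handed in when it is done.

```bash
mkdir -p pics
cat > h.py <<'E'
import numpy as np, cv2
from rig import manip
def cap(n,f=None):
    c=manip.capture(n)
    if f: cv2.imwrite('pics/'+f,c['pixels'][:,:,::-1])
    return c
def ray(c,u,v):
    K=np.array([[c['fx'],0,c['cx']],[0,c['fy'],c['cy']],[0,0,1.]])
    p=cv2.undistortPoints(np.array([[[u,v]]],float),K,np.array(c['distortion'],float))[0,0]
    T=np.array(c['camera_from_world']);R=T[:3,:3]
    d=R.T@np.array([p[0],-p[1],-1.]);o=-R.T@T[:3,3]
    return o,d/np.linalg.norm(d)
def onz(c,u,v,z):
    o,d=ray(c,u,v);return o+d*(z-o[2])/d[2]
def proj(c,P):
    T=np.array(c['camera_from_world']);q=T[:3,:3]@np.array(P,float)+T[:3,3]
    K=np.array([[c['fx'],0,c['cx']],[0,c['fy'],c['cy']],[0,0,1.]])
    q=np.array([q[0],-q[1],-q[2]])
    return cv2.projectPoints(q.reshape(1,1,3),np.zeros(3),np.zeros(3),K,np.array(c['distortion'],float))[0].ravel()
def st():
    s=manip.get_state()
    for k in ('time','eef_pos','tool_rot','force','moment','width','gripper_force','joints'):print(k,np.round(s[k],3))
E
python3 - <<'E'
from h import *
import pickle
a=cap('scene','s1.png');b=cap('top','t1.png')
pickle.dump((a,b),open('c1.pkl','wb'))
for c in(a,b):print(ray(c,320,240),c['fx'],c['distortion'])
print(manip.tip_extent);st()
E
```

```text
(array([-168.81199313,  819.171204  ,  678.61659548]), array([ 0.5447815 , -0.68866024, -0.47849785])) 607.5124710583007 [-0.17442864  0.          0.          0.          0.        ]
(array([ 321.14781748,  -41.99066355, 1465.3286872 ]), array([ 0.1479381 ,  0.00732059, -0.98896953])) 531.352752175081 [0.03687332 0.         0.         0.         0.        ]
173.4
time 0.1
eef_pos [ 276.924 -615.412  403.934]
tool_rot [-3.07e+00 -6.59e-01  1.00e-03]
force [ 0.671 -0.503 -0.248]
moment [-0.003 -0.014 -0.007]
width 85.372
gripper_force 0.0
joints [ 1.064  0.576  0.025  1.438 -0.015  1.129 -0.056]
```

View pics/s1.png

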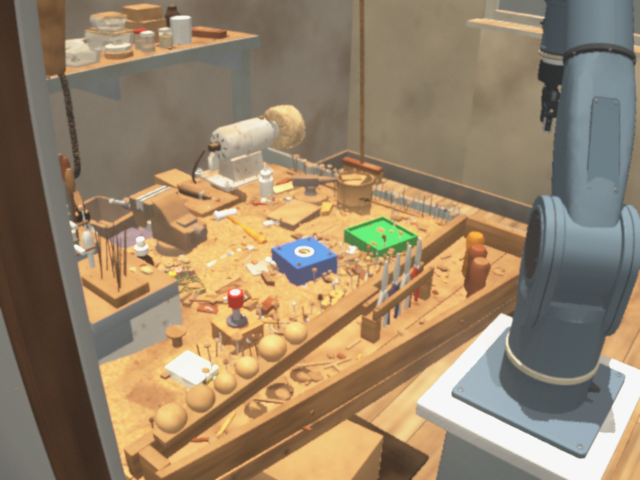

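View pics/t1.png

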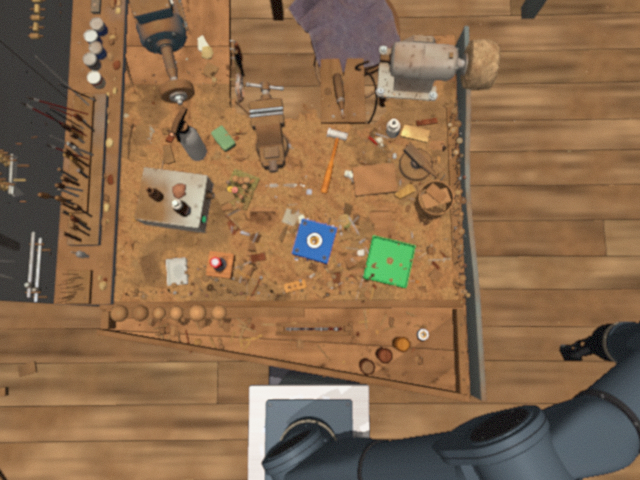

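Scene view: the puller with the red grip is at (236,300), in its stand. The blue housing with the pale plug ring is at (304,253) and the green tray is at (381,237). In the top view they are at (217,264), (315,240) and (389,261). A second pale ring at top (423,335), outside the housing, could also be taken for the plug. The ring at (315,240) fits the description because it sits in the blue housing. I'll check both in an enlarged crop.

```bash
cat > m.py <<'E'
from h import *
import pickle
a,b=pickle.load(open('c1.pkl','rb'))
def blobs(c,f,mn=25):
    h=cv2.cvtColor(c['pixels'],cv2.COLOR_RGB2HSV).astype(int)
    m=f(h[...,0],h[...,1],h[...,2]).astype(np.uint8)
    n,l,s,ce=cv2.connectedComponentsWithStats(m)
    return [(s[i,4],s[i,:4].tolist(),ce[i].round(1),l==i) for i in range(1,n) if s[i,4]>mn]
F={'red':lambda h,s,v:((h<5)|(h>174))&(s>180)&(v>110),'blue':lambda h,s,v:(abs(h-111)<9)&(s>170)&(v>80),'green':lambda h,s,v:(abs(h-65)<10)&(s>170)&(v>90)}
if __name__=='__main__':
    for n,c in(('scene',a),('top',b)):
        for k in F:
            for r in blobs(c,F[k]):print(n,k,r[:3])
    for k,z in(('blue',54),('green',40)):
        r=max(blobs(b,F[k]),key=lambda r:r[0])
        cn=cv2.findContours(r[3].astype(np.uint8),0,2)[0][0]
        rect=cv2.boxPoints(cv2.minAreaRect(cn));P=np.array([onz(b,*p,z) for p in rect])
        print(k,P[:,:2].round(1).tolist(),P.mean(0).round(1),np.linalg.norm(P[1]-P[0]),np.linalg.norm(P[2]-P[1]))
    x=lambda p,u,v,r,s:cv2.resize(p['pixels'][v-r:v+r,u-r:u+r],(s,s),interpolation=cv2.INTER_CUBIC)
    im=np.vstack([np.hstack([x(b,315,240,28,300),x(b,217,264,24,300)]),np.hstack([x(a,304,260,40,300),x(a,236,310,40,300)])])
    im2=np.hstack([im,np.vstack([x(b,420,335,24,200),x(b,389,261,34,200),x(b,294,286,24,200)])])
    cv2.imwrite('pics/crop1.png',im2[:,:,::-1])
E
python3 m.py
```

```text
scene red (np.int32(102), [228, 293, 14, 15], array([235.1, 300.4]))
top blue (np.int32(567), [294, 222, 40, 39], array([313.7, 240. ]))
blue [[496.8, 40.5], [588.1, 16.1], [563.4, -71.7], [472.6, -46.6]] [530.2 -15.4  54. ] 94.51664790978272 91.23251689868418Traceback (most recent call last):
  File "m.py", line 15, in <module>
    r=max(blobs(b,F[k]),key=lambda r:r[0])
ValueError: max() iterable argument is empty
```

```bash
sed -i 's/^F=.*/F={"red":lambda h,s,v:((h<6)|(h>172))\&(s>165)\&(v>95),"blue":lambda h,s,v:(abs(h-110)<12)\&(s>140)\&(v>60),"green":lambda h,s,v:(abs(h-63)<15)\&(s>140)\&(v>70)}/' m.py; python3 m.py
python3 - <<'E'
from m import *
for c,u,v in((b,217,264),(b,389,250),(a,300,275),(a,390,232)):print(cv2.cvtColor(c['pixels'],cv2.COLOR_RGB2HSV)[v,u])
E
```

```text
scene red (np.int32(174), [228, 292, 15, 17], array([235.5, 300.6]))
scene green (np.int32(560), [351, 221, 48, 29], array([376.1, 233.8]))
scene green (np.int32(56), [401, 233, 13, 9], array([406.1, 236.9]))
top blue (np.int32(922), [293, 221, 43, 42], array([314.1, 241.1]))
top green (np.int32(1002), [364, 237, 50, 50], array([390.6, 261.5]))
blue [[496.7, 42.7], [590.9, 17.3], [564.8, -74.3], [471.1, -48.1]] [530.9 -15.6  54. ] 97.5597749020917 95.22270237563043
green [[432.5, -147.2], [544.0, -174.4], [517.5, -285.9], [406.7, -257.5]] [ 475.2 -216.3   40. ] 114.80257216818339 114.51172910948864
[  1  88 227]
[ 65 143 196]
[118  61 118]
[ 43 119 205]
```

View pics/crop1.png

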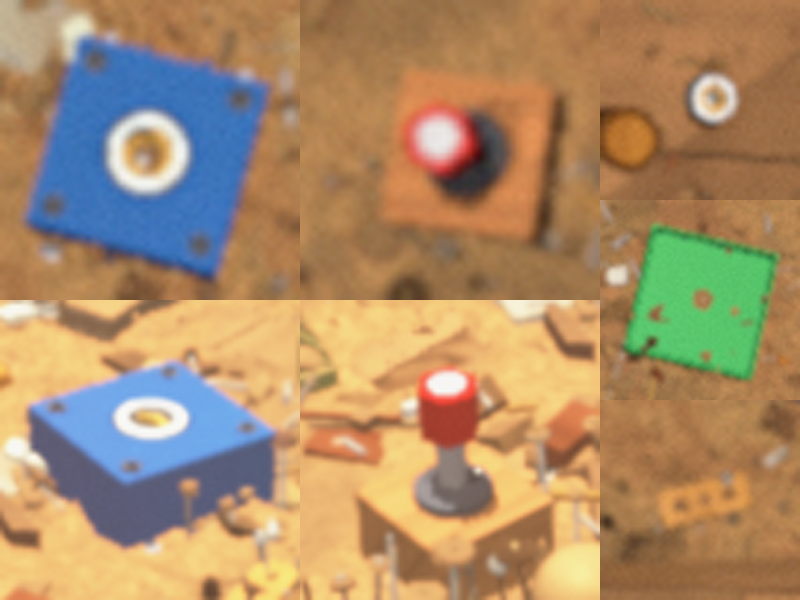

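The crop confirms it. The plug is the ring in the blue housing at top (314.4,240.4), about 16 px or 39 mm across. The ring in the drawer at (427,335) is smaller, about 12 px, and isn't in a housing. The puller stands upright in its stand.

```bash
cat > m2.py <<'E'
from m import *
def white(c,u,v,r,th=0.5,S=8):
    g=c['pixels'][v-r:v+r,u-r:u+r].min(2).astype(np.float32)
    k=cv2.resize(g,None,fx=S,fy=S,interpolation=cv2.INTER_CUBIC)
    m=(k>(g.min()+(g.max()-g.min())*th)).astype(np.uint8)
    cs=cv2.findContours(m,0,2)[0]
    cn=max(cs,key=cv2.contourArea)
    e=cv2.fitEllipse(cv2.convexHull(cn))
    f=lambda p:((p[0]+.5)/S-.5+u-r,(p[1]+.5)/S-.5+v-r)
    return f(e[0]),np.array(e[1])/S
def tri(a,p,b,q):
    o1,d1=ray(a,*p);o2,d2=ray(b,*q)
    t=np.linalg.lstsq(np.c_[d1,-d2],o2-o1,rcond=None)[0]
    A=o1+t[0]*d1;B=o2+t[1]*d2
    return ((A+B)/2).round(1),np.linalg.norm(A-B).round(1)
if __name__=='__main__':
  for n,(ua,va,ra),(ub,vb,rb),z in(('plug',(304,252,12),(314,240,10),55),('grip',(235,294,7),(214,262,6),107)):
    p,s=white(a,ua,va,ra);q,t=white(b,ub,vb,rb)
    print(n,np.round(p,1),s,np.round(q,1),t,'tri',tri(a,p,b,q),'scene',onz(a,*p,z).round(1),'top',onz(b,*q,z).round(1))
  # stand: orange top square in top view, collar (dark)
  u0,v0=205,248
  crop=b['pixels'][v0:v0+40,u0-5:u0+40];h=cv2.cvtColor(crop,cv2.COLOR_RGB2HSV)
  print('stand px',h[18,32],h[30,12],'bg',h[3,3],h[36,36])
  for nm,xy in(('collar top',(480,120)),):pass
E
python3 m2.py
```

```text
plug [303.8 251.1] [11.65088844 20.56842422] [314. 240.] [15.45167351 15.67636585] tri (array([532.2, -15.2,  57.8]), np.float64(1.3)) scene [536.  -18.6  55. ] top [532.1 -15.5  55. ]
grip [234.7 291.7] [ 7.27448988 11.08037853] [214.6 261.5] [7.73483706 7.80307484] tri (array([469.7, 238.8, 110.7]), np.float64(1.3)) scene [474.6 235.3 107. ] top [469.6 239.2 107. ]
stand px [ 13 156 118] [ 15 119 139] bg [ 15 134 164] [ 14 129 160]
```

Triangulation puts the plug face at about (532,-15) and the puller axis at about (470,239). The measured heights are 3 to 4 mm above the stated ones, which is consistent with the calibration. The tray centre is about (475,-216). I'm moving over the puller along an arc, then winding the wrist back so one turn can cover the whole thread.

```bash
python3 -m inch '[[0.84,-0.34,0,0,0,0],[0.84,-0.34,0,0,0,0],[0.84,-0.34,0,0,0,0],[0.84,-0.34,0,0,0,0],[0.84,-0.34,0,0,0,0],[0.84,-0.34,0,0,0,0],[0.84,-0.34,0,0,0,0],[0.84,-0.34,0,0,0,0]]' >/dev/null
python3 -m inch '[[0.84,-0.34,0,0,0,0],[0.84,-0.34,0,0,0,0],[0.84,-0.34,0,0,0,0],[0.84,-0.34,0,0,0,0],[0.84,-0.34,0,0,0,0],[0.84,-0.34,0,0,0,0],[0.84,-0.34,0,0,0,0],[0.84,-0.34,0,0,0,0]]'
python3 -m inch '[[0.3,-0.91,0,0,0,0],[0.3,-0.91,0,0,0,0],[0.3,-0.91,0,0,0,0],[0.3,-0.91,0,0,0,0],[0.3,-0.91,0,0,0,0],[0.3,-0.91,0,0,0,0],[0.3,-0.91,0,0,0,0]]' >/dev/null
python3 -m inch '[[0.3,-0.91,0,0,0,0],[0.3,-0.91,0,0,0,0],[0.3,-0.91,0,0,0,0],[0.3,-0.91,0,0,0,0],[0.3,-0.91,0,0,0,0],[0.3,-0.91,0,0,0,0],[0.3,-0.91,0,0,0,0]]'
python3 -m inch '[[0,0,0,0,0,-1],[0,0,0,0,0,-1],[0,0,0,0,0,-1],[0,0,0,0,0,-1]]'
python3 -c "from h import *;st()"
```

```text
time: 1.43
eef_pos: [578.4, -300.1, 404.3]
tool_rot: [-3.071, -0.659, 0.001]
force: [0.6, -0.4, 0.1]
width: 85.3
gripper_force: 0.0
time: 2.6
eef_pos: [535.3, 100.3, 404.5]
tool_rot: [3.072, 0.659, -0.001]
force: [-0.1, -0.2, -0.2]
width: 85.5
gripper_force: 0.0
time: 2.93
eef_pos: [535.6, 99.2, 404.4]
tool_rot: [-2.864, -1.292, 0.001]
force: [-0.5, -0.3, 0.2]
width: 85.4
gripper_force: 0.0
time 2.933
eef_pos [535.622  99.234 404.395]
tool_rot [-2.864e+00 -1.292e+00  1.000e-03]
force [-0.545 -0.294  0.152]
moment [-0.02   0.022 -0.002]
width 85.388
gripper_force 0.0
joints [-0.141  0.385 -0.182  1.78   0.082  0.985 -1.079]
```

```bash
for i in 1 2 3; do python3 -m inch '[[0,0,0,0,0,-1],[0,0,0,0,0,-1],[0,0,0,0,0,-1],[0,0,0,0,0,-1],[0,0,0,0,0,-1],[0,0,0,0,0,-1],[0,0,0,0,0,-1],[0,0,0,0,0,-1]]' >/dev/null; done
python3 -m inch '[[0,0,0,0,0,-1],[0,0,0,0,0,-1],[0,0,0,0,0,-1],[0,0,0,0,0,-1],[0,0,0,0,0,-1],[0,0,0,0,0,-1],[0,0,0,0,0,-1],[0,0,0,0,0,-1]]'
cat >> h.py <<'E'
from scipy.spatial.transform import Rotation as Ro
def go(x,y,z):
    s=manip.get_state();R=Ro.from_rotvec(s['tool_rot']).as_matrix()
    d=R.T@(np.array([x,y,z])-s['eef_pos'])
    print('units',(d/30).round(2),'psi',np.degrees(np.arctan2(R[1,0],R[0,0])).round(1),'tilt',Ro.from_matrix(R).as_matrix()[:,2].round(4),'J',np.degrees(s['joints']).round(0))
E
python3 -c "
from h import *
go(470,239,404);go(470,239,300)"
```

```text
time: 5.6
eef_pos: [535.7, 98.7, 404.4]
tool_rot: [1.583, -2.713, -0.0]
force: [-0.3, -0.3, -0.1]
width: 85.6
gripper_force: 0.0
units [-2.99  4.21  0.01] psi -119.5 tilt [-6.e-04 -2.e-04 -1.e+00] J [ 23.  31. -60. 101.  29.  65. 105.]
units [-2.99  4.21  3.48] psi -119.5 tilt [-6.e-04 -2.e-04 -1.e+00] J [ 23.  31. -60. 101.  29.  65. 105.]
```

```bash
python3 -m inch '[[-0.5,0.7,0.4,0,0,0],[-0.5,0.7,0.4,0,0,0],[-0.5,0.7,0.4,0,0,0],[-0.5,0.7,0.4,0,0,0],[-0.5,0.7,0.4,0,0,0],[-0.5,0.7,0.4,0,0,0],[0,0,0,0,0,0]]' >/dev/null
python3 - <<'E'
from h import *
go(470,239,250);c=cap('scene');d=cap('top')
p=c['pixels'][200:340,170:310];q=d['pixels'][190:310,150:290]
r=np.hstack([cv2.resize(p,(400,400),interpolation=2),cv2.resize(q,(400,343),interpolation=2).copy() if 0 else cv2.resize(d['pixels'][200:340,150:290],(400,400),interpolation=2)])
cv2.imwrite('pics/p2.png',r[:,:,::-1])
print(proj(c,(470,239,107)),proj(d,(470,239,107)))
E
```

```text
units [ 0.11 -0.14  2.71] psi -119.4 tilt [-0.0028  0.002  -1.    ] J [  4.  34. -56. 109.  34.  56.  83.]
[234.99781529 293.6048461 ] [214.63870194 261.39294459]
```

View pics/p2.png

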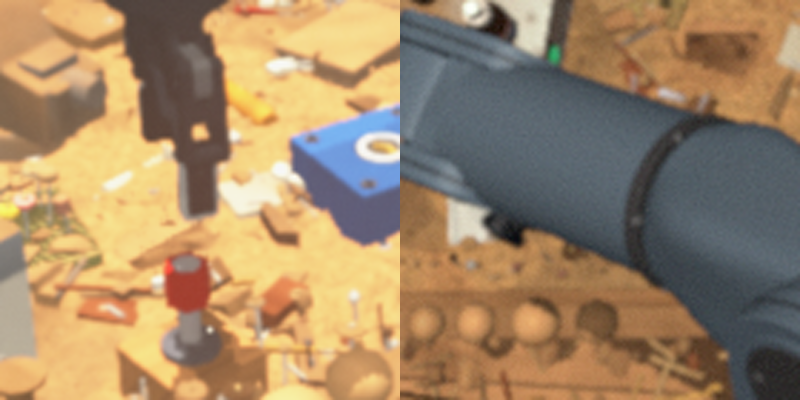

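The left crop (scene) shows the fingers straight above the red grip, which is at crop (187,280), with one finger nearer the camera and one behind. The top view (right crop) is blocked by the arm. Going down to grasp.

```bash
python3 -m inch '[[0.05,-0.07,0.45,0,0,0],[0.06,-0.07,0.45,0,0,0],[0,0,0.45,0,0,0],[0,0,0.45,0,0,0],[0,0,0.45,0,0,0],[0,0,0.4,0,0,0],[0,0,0,0,0,0]]'
python3 -m inch '[[0,0,0,0,0,0],[0,0,0,0,0,0],[0,0,0,0,0,0],[0,0,0,0,0,0],[0,0,0,0,0,0],[0,0,0,0,0,0],[0,0,0,0,0,0],[0,0,0,0,0,0]]' 0
python3 - <<'E'
from h import *
go(470,239,250);st()
E
```

```text
time: 6.87
eef_pos: [472.9, 233.8, 251.0]
tool_rot: [1.574, -2.715, 0.0]
force: [-0.0, -0.3, 0.6]
width: 85.5
gripper_force: 0.0
time: 7.53
eef_pos: [473.2, 234.8, 253.8]
tool_rot: [-1.576, 2.717, -0.0]
force: [-0.5, -1.2, 5.8]
width: 26.0
gripper_force: 58.5
units [-0.07  0.16  0.13] psi -119.8 tilt [ 9.e-04  2.e-04 -1.e+00] J [  1.  39. -51. 113.  42.  47.  77.]
time 7.533
eef_pos [473.193 234.838 253.786]
tool_rot [-1.576  2.717 -0.   ]
force [-0.526 -1.187  5.818]
moment [-0.228  0.194 -0.02 ]
width 25.958
gripper_force 58.477
joints [ 0.016  0.685 -0.882  1.979  0.726  0.827  1.342]
```

The width is 26.0 mm, so it holds the flats. Lifting, then measuring the held puller.

```bash
python3 -m inch '[[0,0,-0.2,0,0,0],[0,0,-0.5,0,0,0],[0,0,-0.5,0,0,0],[0,0,-0.6,0,0,0],[0,0,-0.6,0,0,0],[0,0,-0.6,0,0,0],[0,0,-0.4,0,0,0],[0,0,0,0,0,0]]'
python3 - <<'E'
from h import *
go(532,-15,365);st()
c=cap('scene')
p=c['pixels'][160:340,150:390]
cv2.imwrite('pics/p3.png',cv2.resize(p,(800,600),interpolation=2)[:,:,::-1])
E
```

```text
time: 8.2
eef_pos: [473.4, 235.2, 357.5]
tool_rot: [-1.574, 2.715, -0.0]
force: [1.4, 0.1, -0.9]
width: 25.7
gripper_force: 59.3
units [ 6.27 -5.84 -0.26] psi -119.8 tilt [ 0.0032  0.0017 -1.    ] J [  6.  32. -57. 107.  32.  58.  85.]
time 8.2
eef_pos [473.392 235.22  357.542]
tool_rot [-1.574  2.715 -0.   ]
force [ 1.389  0.067 -0.926]
moment [ 0.045 -0.06  -0.008]
width 25.739
gripper_force 59.267
joints [ 0.104  0.562 -1.     1.867  0.556  1.018  1.491]
```

View pics/p3.png

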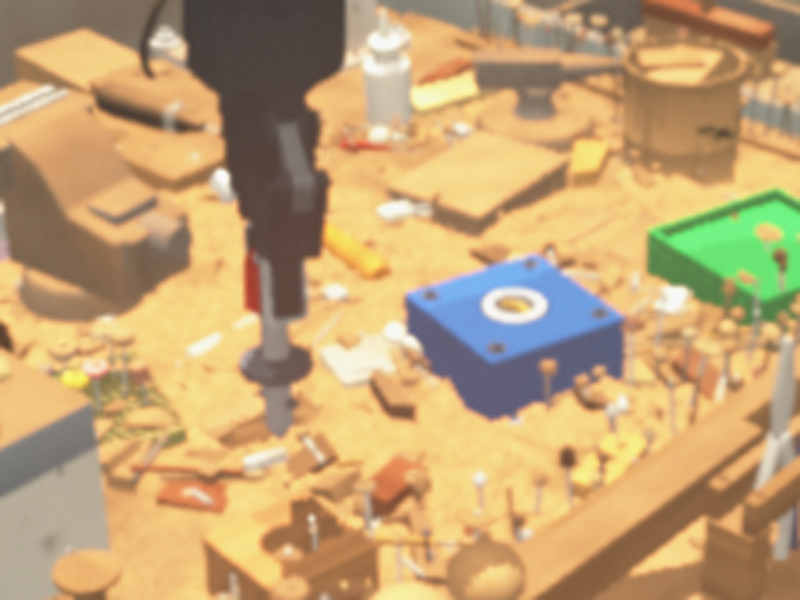

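The puller is held clear of the stand. In the full picture its collar is at about (232.8,269.5) and its tip at (233.7,289.6). Next I check its offset along tool x.

Run:
```python
from h import *
c=cap('scene');s=manip.get_state();R=Ro.from_rotvec(s['tool_rot']).as_matrix();t=s['eef_pos']
g=c['pixels']
for dx in(-6,-3,0,3):
  for n,k in(('collar',155+45),('tip',155+88)):
    print(dx,n,proj(c,t+R@[dx,0,k]).round(1))
# measure shaft center columns by row: print grey profile
gray=g.min(2).astype(int)
for v in (260,262,276,280,284):print(v,gray[v,222:246])
go(532,-15,365)
```

```text
-6 collar [230.8 268.2]
-6 tip [232.1 289.9]
-3 collar [232.6 267.9]
-3 tip [233.8 289.6]
0 collar [234.4 267.6]
0 tip [235.5 289.3]
3 collar [236.1 267.3]
3 tip [237.2 289. ]
260 [136 137 135 133 131 130 127 128 130 130 129 129 126 123 117 115 118 124
 129 132 133 135 145 162]
262 [135 136 135 132 131 132 132 128 129 131 131 129 126 123 120 120 124 129
 131 131 132 143 159 155]
276 [135 136 135 129 119 113 105  99  99  98  98  98  97 100 100 106 119 123
 121 124 124 123 129 136]
280 [139 140 141 143 141 140 132 123 125 129 130 129 127 123 115  99  89  90
  95 102 108 118 129 133]
284 [135 133 134 134 124 111  99 104 121 129 130 129 128 127 121 117 105 101
 103 106 109 111 112 119]
units [ 6.24 -5.84 -0.33] psi -119.8 tilt [ 4.e-04 -3.e-04 -1.e+00] J [  6.  32. -57. 107.  32.  58.  85.]
```

```bash
python3 -m inch '[[0.63,-0.58,0.1,0,0,0],[0.63,-0.58,0.1,0,0,0],[0.63,-0.58,0.1,0,0,0],[0.63,-0.58,0.1,0,0,0],[0.63,-0.58,0.1,0,0,0]]' >/dev/null
python3 -m inch '[[0.63,-0.58,0.1,0,0,0],[0.63,-0.58,0.1,0,0,0],[0.63,-0.58,0.1,0,0,0],[0.63,-0.58,0.1,0,0,0],[0.63,-0.58,0.1,0,0,0],[0,0,0,0,0,0]]' >/dev/null
python3 -m inch '[[0,0,0,0,0,-1],[0,0,0,0,0,-1],[0,0,0,0,0,-1],[0,0,0,0,0,-1],[0,0,0,0,0,-1],[0,0,0,0,0,0],[0,0,0,0,0,0]]'
python3 - <<'E'
from h import *
go(531,-16.5,313);st()
import pickle
c=cap('scene');d=cap('top');pickle.dump((c,d),open('c2.pkl','wb'))
p=c['pixels'][190:280,244:364];q=d['pixels'][195:285,255:375]
r=np.hstack([cv2.resize(x,(400,300),interpolation=2) for x in(p,q)])
cv2.imwrite('pics/p4.png',r[:,:,::-1])
s=manip.get_state();R=Ro.from_rotvec(s['tool_rot']).as_matrix();t=s['eef_pos']
for n,k in(('collar',200),('tip',243)):print(n,proj(c,t+R@[-3,0,k]).round(1),proj(d,t+R@[-3,0,k]).round(1))
E
```

```text
time: 9.8
eef_pos: [530.0, -15.9, 324.1]
tool_rot: [2.222, -2.22, -0.003]
force: [0.3, 0.0, -1.4]
width: 25.8
gripper_force: 59.3
units [ 0.02 -0.03  0.37] psi -89.9 tilt [-1.7e-03  7.0e-04 -1.0e+00] J [ 37.  38. -65. 109.  41.  60. 135.]
time 9.8
eef_pos [530.031 -15.869 324.123]
tool_rot [ 2.222 -2.22  -0.003]
force [ 0.296  0.026 -1.418]
moment [ 0.029 -0.018  0.018]
width 25.783
gripper_force 59.32
joints [ 0.646  0.671 -1.131  1.899  0.707  1.044  2.352]
collar [304.6 223. ] [312.4 236.8]
tip [304.3 241.8] [312.8 239.4]
```

View pics/p4.png

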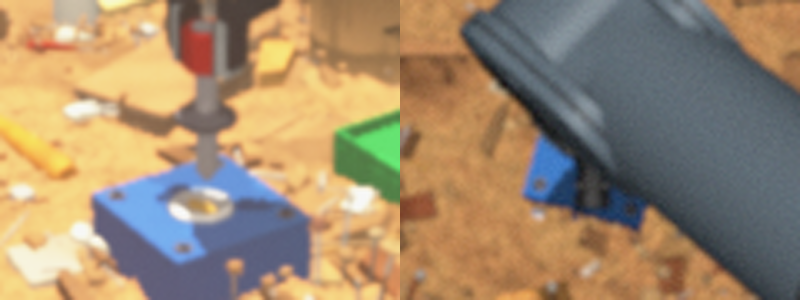

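Left crop (scene): the puller tip is at about crop (207,178), i.e. full (306,243). It is just right of the plug centre, which is at crop (202,205). The top view is blocked by the arm. I'll refine the lateral offset from the shaft's low-saturation columns.

Run:
```python
from m2 import *
c,d=pickle.load(open('c2.pkl','rb'))
from h import Ro
P=c['pixels'].astype(float)
w=P[...,0]-P[...,2]  # sandy high, grey low
for v in range(216,246,2):
    r=w[v,290:324]; t=(r.min()+np.percentile(r,80))/2; wt=np.clip(t-r,0,None); wt[abs(np.arange(34)-16)>(13 if 218<v<231 else 7)]=0
    print(v,(290+(wt*np.arange(34)).sum()/wt.sum()).round(2),(wt>0).sum(),end=' | ')
print(white(c,304,251,12,.55),white(a,304,252,12,.55))
t=np.array([530.0,-15.9,324.1])
for k in(190,200,215,225,235,243):print(k,proj(c,t-[0,0,k]).round(2))
```

```text
216 306.97 11 | 218 306.51 10 | 220 305.85 9 | 222 305.38 15 | 224 304.82 19 | 226 304.38 21 | 228 304.87 14 | 230 305.6 6 | 232 305.66 6 | 234 305.48 10 | 236 307.25 9 | 238 311.6 6 | 240 306.23 9 | 242 306.4 10 | 244 309.39 8 | ((302.800235748291, 252.17990112304688), array([ 8.41682625, 17.80967712])) ((303.77661323547363, 251.10349655151367), array([11.46016693, 20.38402367]))
190 [305.64 218.27]
200 [305.57 222.72]
215 [305.47 229.33]
225 [305.41 233.7 ]
235 [305.35 238.03]
243 [305.29 241.47]
```

The offset is about 2 mm in +x and 1 mm in +y. Correcting it and lowering the tip into the bore.

```bash
python3 -m inch '[[-0.03,-0.07,0.2,0,0,0],[0,0,0.2,0,0,0],[0,0,0.2,0,0,0],[0,0,0.1,0,0,0],[0,0,0,0,0,0]]'
python3 -m inch '[[0,0,0.1,0,0,0],[0,0,0.1,0,0,0],[0,0,0,0,0,0]]'
python3 -m inch '[[0,0,0.1,0,0,0],[0,0,0.1,0,0,0],[0,0,0,0,0,0]]'
python3 -m inch '[[0,0,0.1,0,0,0],[0,0,0.1,0,0,0],[0,0,0,0,0,0]]'
python3 -c "
from h import *
st();go(532,-15,284)"
```

```text
time: 10.32
eef_pos: [532.1, -15.0, 303.2]
tool_rot: [2.225, -2.216, -0.002]
force: [-0.2, -0.8, -1.2]
width: 25.6
gripper_force: 59.3
time: 10.57
eef_pos: [532.4, -14.9, 297.9]
tool_rot: [-2.226, 2.217, 0.0]
force: [-0.7, -0.4, -0.5]
width: 25.6
gripper_force: 59.5
time: 10.82
eef_pos: [533.7, -15.3, 292.6]
tool_rot: [-2.223, 2.216, -0.005]
force: [6.1, -3.3, 0.3]
width: 26.1
gripper_force: 58.8
time: 11.07
eef_pos: [533.6, -15.8, 286.4]
tool_rot: [-2.224, 2.218, -0.005]
force: [6.1, -3.3, -2.5]
width: 25.8
gripper_force: 58.9
time 11.067
eef_pos [533.605 -15.778 286.42 ]
tool_rot [-2.224  2.218 -0.005]
force [ 6.083 -3.313 -2.522]
moment [-1.125 -1.706  0.04 ]
width 25.757
gripper_force 58.907
joints [ 0.612  0.717 -1.084  1.933  0.776  0.982  2.3  ]
units [-0.03  0.05  0.08] psi -89.8 tilt [ 0.0032 -0.0014 -1.    ] J [ 35.  41. -62. 111.  44.  56. 132.]
```

The tip is inside the bore with about 6 N on its side. Shifting with that force and going on down to the thread.

```bash
python3 -m inch '[[0.05,-0.08,0,0,0,0],[0,0,0.05,0,0,0],[0,0,0,0,0,0]]'
python3 -m inch '[[0,0,0.1,0,0,0],[0,0,0.1,0,0,0],[0,0,0,0,0,0]]'
python3 -m inch '[[0,0,0.1,0,0,0],[0,0,0,0,0,0]]'
python3 -c "
from h import *
st()"
```

```text
time: 11.32
eef_pos: [534.9, -16.6, 284.4]
tool_rot: [2.225, -2.218, 0.0]
force: [2.0, -1.0, -0.6]
width: 25.7
gripper_force: 59.7
time: 11.57
eef_pos: [534.8, -16.6, 278.1]
tool_rot: [2.226, -2.217, 0.0]
force: [3.1, -2.4, -3.1]
width: 25.5
gripper_force: 59.4
time: 11.73
eef_pos: [535.0, -16.5, 275.3]
tool_rot: [-2.226, 2.217, -0.0]
force: [3.1, -1.8, -3.0]
width: 25.0
gripper_force: 59.3
time 11.733
eef_pos [534.954 -16.514 275.329]
tool_rot [-2.226  2.217 -0.   ]
force [ 3.084 -1.845 -2.956]
moment [-0.781 -1.094 -0.024]
width 24.99
gripper_force 59.273
joints [ 0.604  0.733 -1.071  1.939  0.793  0.968  2.29 ]
```

```bash
python3 -m inch '[[0.03,-0.05,0.05,0,0,0],[0,0,0,0,0,0]]'
python3 -m inch '[[0,0,0.1,0,0,0],[0,0,0,0,0,0]]'
python3 -m inch '[[0,0,0.1,0,0,0],[0,0,0,0,0,0]]'
python3 - <<'E'
from h import *
st();c=cap('scene')
cv2.imwrite('pics/p5.png',cv2.resize(c['pixels'][180:285,234:374],(800,600),interpolation=2)[:,:,::-1])
E
```

```text
time: 11.9
eef_pos: [536.1, -17.2, 273.8]
tool_rot: [2.225, -2.217, -0.002]
force: [0.6, -0.8, -0.2]
width: 25.5
gripper_force: 59.9
time: 12.07
eef_pos: [536.4, -17.1, 271.3]
tool_rot: [-2.226, 2.217, -0.0]
force: [0.4, -1.4, 4.0]
width: 25.3
gripper_force: 60.3
time: 12.23
eef_pos: [536.7, -16.3, 270.4]
tool_rot: [-2.225, 2.216, -0.004]
force: [-5.0, -4.2, 27.8]
width: 25.3
gripper_force: 63.1
time 12.233
eef_pos [536.676 -16.265 270.409]
tool_rot [-2.225  2.216 -0.004]
force [-4.971 -4.236 27.752]
moment [-0.971  1.213  0.004]
width 25.276
gripper_force 63.122
joints [ 0.599  0.74  -1.065  1.94   0.805  0.961  2.282]
```

View pics/p5.png

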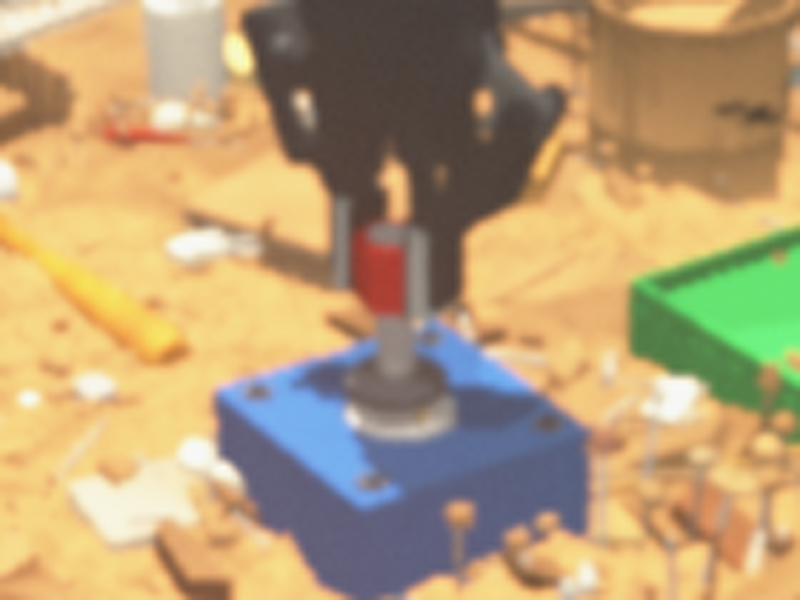

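The scene crop shows the puller standing in the plug: collar at crop (397,385), just above the plug's face at (400,415). The pin has met the thread at about TCP z 271. Easing off the load and turning clockwise, checking force as I go.

```bash
python3 -m inch '[[0,0,-0.05,0,0,0],[0,0,0,0,0,0]]'
python3 -m inch '[[0,0,0.01,0,0,1],[0,0,0.01,0,0,1],[0,0,0.01,0,0,1],[0,0,0.01,0,0,1],[0,0,0,0,0,0]]'
python3 -m inch '[[0,0,0.01,0,0,1],[0,0,0.01,0,0,1],[0,0,0.01,0,0,1],[0,0,0.01,0,0,1],[0,0,0,0,0,0]]'
python3 -c "
from h import *
st();go(536,-17,260)"
```

```text
time: 12.45
eef_pos: [536.5, -16.9, 270.9]
tool_rot: [-2.225, 2.216, -0.002]
force: [-1.9, -2.7, 14.8]
width: 25.5
gripper_force: 61.5
time: 12.87
eef_pos: [536.1, -17.3, 269.2]
tool_rot: [1.707, -2.637, 0.003]
force: [-0.8, -4.5, 9.4]
width: 25.4
gripper_force: 60.2
time: 13.28
eef_pos: [535.7, -17.4, 267.8]
tool_rot: [1.121, -2.933, 0.002]
force: [-2.7, -4.2, 9.3]
width: 25.7
gripper_force: 60.0
time 13.283
eef_pos [535.662 -17.426 267.751]
tool_rot [ 1.121e+00 -2.933e+00  2.000e-03]
force [-2.733 -4.215  9.329]
moment [-1.258  0.747 -0.069]
width 25.703
gripper_force 60.041
joints [ 0.489  0.658 -0.846  1.947  0.664  0.842  1.579]
units [-0.02  0.    0.26] psi -138.2 tilt [-9.e-04 -2.e-03 -1.e+00] J [ 28.  38. -48. 112.  38.  48.  90.]
```

It follows the thread lead, about 1.5 mm per 24°. Continuing.

```bash
python3 -m inch '[[0.02,-0.02,0.013,0,0,1],[0,0,0.013,0,0,1],[0,0,0.013,0,0,1],[0,0,0.013,0,0,1],[0,0,0,0,0,0]]'
python3 -m inch '[[0,0,0.013,0,0,1],[0,0,0.013,0,0,1],[0,0,0.013,0,0,1],[0,0,0.013,0,0,1],[0,0,0,0,0,0]]'
python3 -c "
from h import *
st();go(536,-17,260)"
```

```text
time: 13.7
eef_pos: [535.2, -17.9, 266.1]
tool_rot: [0.487, -3.101, 0.002]
force: [-5.9, -3.1, 10.5]
width: 25.3
gripper_force: 60.2
time: 14.12
eef_pos: [535.0, -17.5, 264.4]
tool_rot: [-0.168, -3.135, 0.001]
force: [-5.2, -1.6, 10.5]
width: 25.6
gripper_force: 58.8
time 14.117
eef_pos [534.963 -17.549 264.417]
tool_rot [-1.680e-01 -3.135e+00  1.000e-03]
force [-5.19  -1.599 10.533]
moment [-0.52   1.399  0.011]
width 25.618
gripper_force 58.775
joints [ 0.352  0.601 -0.615  1.956  0.503  0.744  0.902]
units [-0.03  0.02  0.15] psi 173.9 tilt [-2.5e-03 -8.0e-04 -1.0e+00] J [ 20.  34. -35. 112.  29.  43.  52.]
```

```bash
python3 -m inch '[[0.03,0,0.013,0,0,1],[0,0,0.013,0,0,1],[0,0,0.013,0,0,1],[0,0,0,0,0,0]]'
python3 -m inch '[[0,0,0.013,0,0,1],[0,0,0.013,0,0,1],[0,0,0.013,0,0,1],[0,0,0,0,0,0]]'
python3 - <<'E'
from h import *
st();go(536,-17,260);c=cap('scene')
cv2.imwrite('pics/p6.png',cv2.resize(c['pixels'][210:285,254:354],(800,600),interpolation=2)[:,:,::-1])
E
```

```text
time: 14.45
eef_pos: [534.3, -17.0, 263.3]
tool_rot: [-0.656, -3.07, 0.0]
force: [-4.9, 0.6, 10.4]
width: 25.6
gripper_force: 58.6
time: 14.78
eef_pos: [534.8, -16.2, 263.1]
tool_rot: [-1.127, -2.932, -0.001]
force: [-5.5, 2.2, 19.9]
width: 25.2
gripper_force: 60.2
time 14.783
eef_pos [534.757 -16.23  263.066]
tool_rot [-1.127e+00 -2.932e+00 -1.000e-03]
force [-5.489  2.202 19.929]
moment [0.521 1.701 0.042]
width 25.166
gripper_force 60.188
joints [ 0.236  0.571 -0.437  1.963  0.368  0.685  0.409]
units [-0.05  0.01  0.1 ] psi 137.9 tilt [ 0.     0.001 -1.   ] J [ 14.  33. -25. 112.  21.  39.  23.]
```

View pics/p6.png

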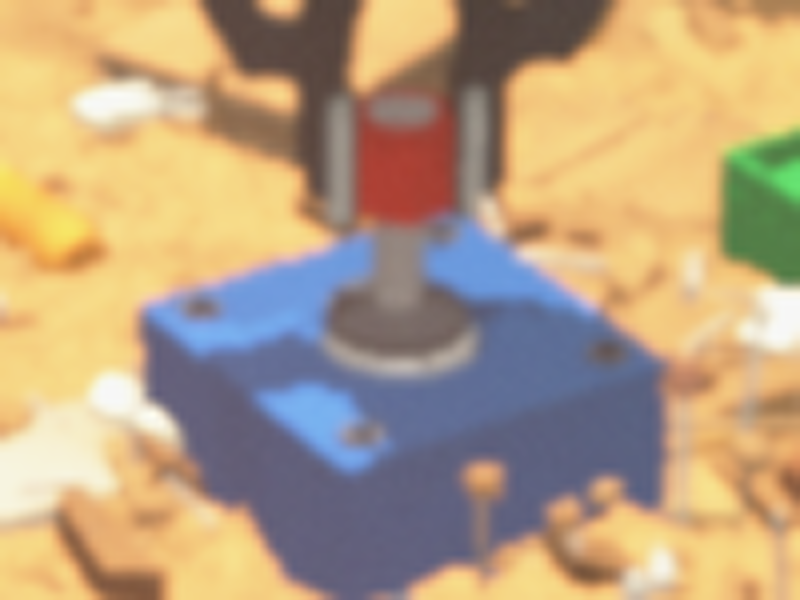

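The scene crop shows the collar at (400,320) down on the plug's pale rim. The descent stopped at 263.1 while the vertical force rose. I'll turn on to take up the pin's axial play until torque shows.

```bash
python3 -m inch '[[0,0,0,0,0,1],[0,0,0,0,0,1],[0,0,0,0,0,0]]';python3 -c "
from h import *
print(manip.get_state()['moment'])"
python3 -m inch '[[0,0,0,0,0,1],[0,0,0,0,0,1],[0,0,0,0,0,0]]'
python3 -c "
from h import *
st();go(536,-17,260)"
```

```text
time: 15.08
eef_pos: [534.8, -16.1, 263.0]
tool_rot: [-1.427, -2.798, -0.002]
force: [-5.8, 3.9, 19.7]
width: 24.9
gripper_force: 60.1
[0.66372486 1.73501638 0.04263705]
time: 15.33
eef_pos: [534.9, -16.0, 263.0]
tool_rot: [-1.711, -2.634, -0.002]
force: [-5.1, 4.3, 19.6]
width: 24.9
gripper_force: 59.9
time 15.333
eef_pos [534.882 -15.96  263.03 ]
tool_rot [-1.711e+00 -2.634e+00 -2.000e-03]
force [-5.084  4.267 19.592]
moment [0.797 1.678 0.066]
width 24.886
gripper_force 59.924
joints [ 0.156  0.557 -0.317  1.965  0.27   0.659  0.088]
units [-0.05  0.02  0.1 ] psi 114.0 tilt [ 3.0e-04  1.6e-03 -1.0e+00] J [  9.  32. -18. 113.  15.  38.   5.]
```

```bash
for i in 1 2 3; do python3 -m inch '[[0,0,0,0,0,1],[0,0,0,0,0,1],[0,0,0,0,0,0]]' >/dev/null;python3 -c "
from h import *
s=manip.get_state();print(s['moment'],s['force'],s['eef_pos'],s['width'])"; done
```

```text
[0.94468799 1.74494547 0.05048425] [-5.68452311  4.21237459 20.27779993] [534.86956151 -16.03425526 262.97666334] 25.546368876998617
[ 0.63616933  0.96389437 -0.05411716] [-3.19722315  1.93793508 15.52886757] [535.12280589 -16.3646535  262.8670001 ] 25.540355215916968
[9.43319904e-01 9.48616304e-01 6.92324874e-04] [-2.49030132  4.09850485 15.39116293] [535.45278048 -16.17185916 262.8255082 ] 25.169110057020184
```

```bash
python3 -m inch '[[0,0,-0.05,0,0,0],[0,0,0,0,0,0]]'
python3 -m inch '[[0,0,-0.05,0,0,0],[0,0,0,0,0,0]]'
python3 -m inch '[[0,0,-0.05,0,0,0],[0,0,0,0,0,0]]'
python3 -m inch '[[0,0,-0.05,0,0,0],[0,0,0,0,0,0]]'
python3 -m inch '[[0,0,-0.05,0,0,0],[0,0,0,0,0,0]]'
python3 - <<'E'
from h import *
st();go(535,-16,260);c=cap('scene')
cv2.imwrite('pics/p7.png',cv2.resize(c['pixels'][210:285,254:354],(800,600),interpolation=2)[:,:,::-1])
E
```

```text
time: 16.25
eef_pos: [534.9, -16.7, 263.2]
tool_rot: [-2.435, -1.983, -0.0]
force: [-2.9, 4.9, 2.6]
width: 25.7
gripper_force: 60.6
time: 16.42
eef_pos: [534.7, -17.3, 264.1]
tool_rot: [-2.435, -1.981, 0.002]
force: [-1.8, 5.6, -6.2]
width: 25.2
gripper_force: 59.8
time: 16.58
eef_pos: [534.7, -17.4, 265.5]
tool_rot: [-2.435, -1.981, 0.002]
force: [-2.1, 4.7, -7.5]
width: 25.2
gripper_force: 59.9
time: 16.75
eef_pos: [534.7, -17.4, 267.0]
tool_rot: [-2.435, -1.981, 0.002]
force: [-2.6, 4.1, -8.0]
width: 25.1
gripper_force: 59.9
time: 16.92
eef_pos: [534.6, -17.4, 268.5]
tool_rot: [-2.435, -1.981, 0.002]
force: [-1.6, 5.4, -7.9]
width: 25.4
gripper_force: 60.0
time 16.917
eef_pos [534.643 -17.441 268.506]
tool_rot [-2.435e+00 -1.981e+00  2.000e-03]
force [-1.587  5.42  -7.889]
moment [ 1.533e+00  6.160e-01 -1.000e-03]
width 25.418
gripper_force 60.028
joints [ 0.038  0.539 -0.137  1.964  0.114  0.649 -0.376]
units [0.05 0.   0.28] psi 78.3 tilt [-2.7e-03  9.0e-04 -1.0e+00] J [  2.  31.  -8. 113.   7.  37. -22.]
```

View pics/p7.png

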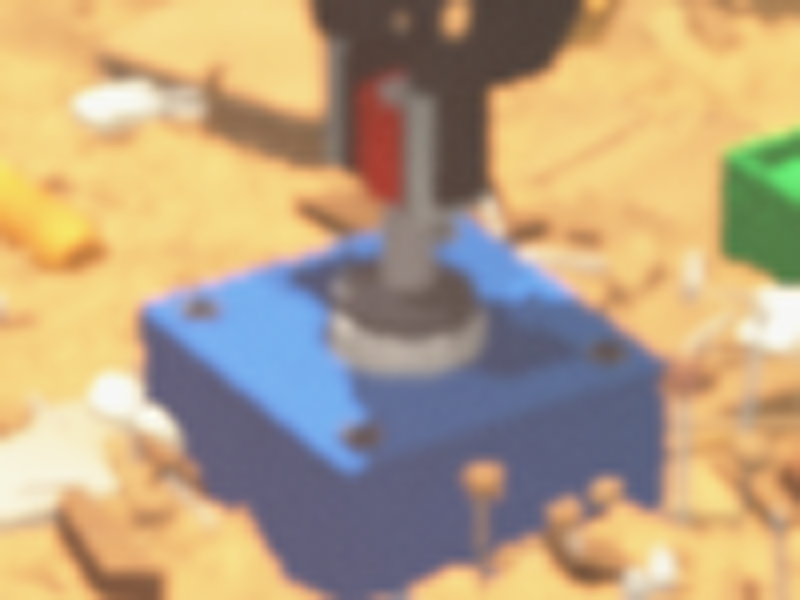

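The crop shows the plug's pale rim rising out of the housing with the collar on it, at about 8 N of pull. Drawing it straight up.

```bash
python3 -m inch '[[0.03,0,-0.1,0,0,0],[0,0,-0.15,0,0,0],[0,0,-0.15,0,0,0],[0,0,-0.15,0,0,0],[0,0,-0.15,0,0,0],[0,0,-0.15,0,0,0],[0,0,-0.15,0,0,0],[0,0,-0.15,0,0,0]]'
python3 -m inch '[[0,0,-0.2,0,0,0],[0,0,-0.2,0,0,0],[0,0,-0.3,0,0,0],[0,0,-0.3,0,0,0],[0,0,-0.3,0,0,0],[0,0,-0.3,0,0,0],[0,0,0,0,0,0],[0,0,0,0,0,0]]'
python3 - <<'E'
from h import *
st();go(475,-216,345);c=cap('scene')
cv2.imwrite('pics/p8.png',cv2.resize(c['pixels'][165:285,244:404],(800,600),interpolation=2)[:,:,::-1])
E
```

```text
time: 17.63
eef_pos: [535.6, -17.2, 304.9]
tool_rot: [2.437, 1.981, 0.001]
force: [-2.3, 3.0, -4.4]
width: 25.0
gripper_force: 60.2
time: 18.3
eef_pos: [535.7, -17.2, 352.5]
tool_rot: [2.437, 1.981, 0.002]
force: [-0.1, 0.3, -2.4]
width: 25.6
gripper_force: 60.8
time 18.3
eef_pos [535.684 -17.157 352.517]
tool_rot [2.437e+00 1.981e+00 2.000e-03]
force [-0.085  0.303 -2.352]
moment [ 0.068  0.025 -0.026]
width 25.611
gripper_force 60.787
joints [ 0.05   0.427 -0.151  1.873  0.084  0.846 -0.349]
units [-6.9  -0.63  0.25] psi 78.2 tilt [ 0.0015 -0.     -1.    ] J [  3.  24.  -9. 107.   5.  48. -20.]
```

View pics/p8.png

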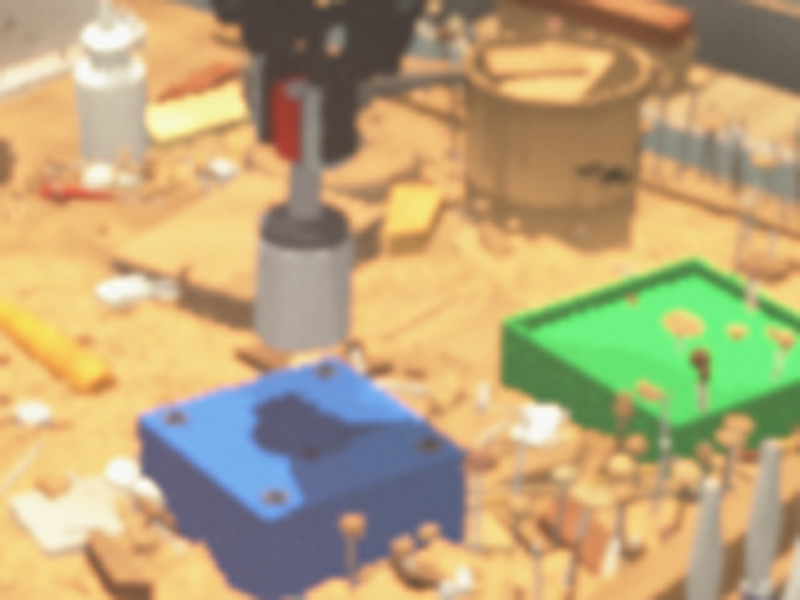

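The crop shows the plug fully out and hanging straight on the puller, at crop (303,290), with the collar seated. The tray has brown specks on its floor, so I'm choosing a clean spot inside it.

Run:
```python
from m2 import *
from h import go
r=max(blobs(b,F['green']),key=lambda r:r[0])
cn=cv2.findContours(r[3].astype(np.uint8),0,2)[0][0]
P=np.array([onz(b,*p,40)[:2] for p in cv2.boxPoints(cv2.minAreaRect(cn))]);C=P.mean(0)
ax=(P[1]-P[0])/np.linalg.norm(P[1]-P[0]);ay=(P[2]-P[1])/np.linalg.norm(P[2]-P[1])
print('tray',C,ax,ay)
for u,v in((400.6,254.2),(389.7,260.3),(400.9,265),(390.7,280),(373.7,265.4)):
    q=onz(b,u,v,30)[:2];print((u,v),q.round(1),'tray frame',((q-C)@ax).round(1),((q-C)@ay).round(1))
# plug tilt check / column positions in scene unnecessary
q=C+ax*18+ay*16;print(q)
go(q[0],q[1],345)
```

```text
tray [ 475.17449386 -216.26739518] [ 0.97151813 -0.23696523] [-0.23106096 -0.97293928]
(400.6, 254.2) [ 495.9 -250.1] tray frame 28.1 28.1
(389.7, 260.3) [ 479.3 -220.2] tray frame 5.0 2.8
(400.9, 265) [ 466.4 -250.1] tray frame -0.5 35.0
(390.7, 280) [ 425.9 -221.6] tray frame -46.6 16.6
(373.7, 265.4) [ 465.6 -176.6] tray frame -18.7 -36.4
[ 488.9648449  -236.09979773]
units [-7.46 -0.03  0.23] psi 78.2 tilt [ 3.e-04 -0.e+00 -1.e+00] J [  3.  25.  -9. 107.   5.  48. -20.]
```

```bash
python3 -m inch '[[-0.3,0.01,0,0,0,0],[-0.6,0.02,0,0,0,0],[-0.7,0.02,0,0,0,0],[-0.7,0.02,0,0,0,0],[-0.7,0.02,0,0,0,0],[-0.7,0.02,0,0,0,0],[-0.7,0.02,0,0,0,0]]' >/dev/null
python3 -m inch '[[-0.7,0.02,0,0,0,0],[-0.7,0.02,0,0,0,0],[-0.7,0.02,0,0,0,0],[-0.6,0.02,0,0,0,0],[-0.4,0.02,0,0,0,0],[-0.24,0,0,0,0,0],[0,0,0,0,0,0],[0,0,0,0,0,0]]'
python3 -m inch '[[0,0,0.3,0,0,0],[0,0,0.4,0,0,0],[0,0,0.4,0,0,0],[0,0,0.4,0,0,0],[0,0,0.3,0,0,0],[0,0,0.2,0,0,0],[0,0,0,0,0,0],[0,0,0,0,0,0]]'
python3 - <<'E'
from h import *
go(495,-246,284);st();c=cap('scene')
cv2.imwrite('pics/p9.png',cv2.resize(c['pixels'][165:285,304:464],(800,600),interpolation=2)[:,:,::-1])
E
```

```text
time: 19.6
eef_pos: [494.9, -245.4, 351.6]
tool_rot: [-2.437, -1.981, -0.0]
force: [-0.0, 1.4, -1.6]
width: 25.0
gripper_force: 60.8
time: 20.27
eef_pos: [495.1, -245.5, 291.7]
tool_rot: [-2.437, -1.982, 0.0]
force: [0.3, -0.8, -2.0]
width: 25.3
gripper_force: 60.7
units [-0.02  0.    0.26] psi 78.3 tilt [-4.e-04  3.e-04 -1.e+00] J [ 26.  30.  -7. 109.   5.  41.   5.]
time 20.267
eef_pos [ 495.082 -245.462  291.682]
tool_rot [-2.437 -1.982  0.   ]
force [ 0.279 -0.803 -2.034]
moment [0.069 0.034 0.059]
width 25.324
gripper_force 60.67
joints [ 0.454  0.525 -0.117  1.899  0.089  0.723  0.081]
```

View pics/p9.png

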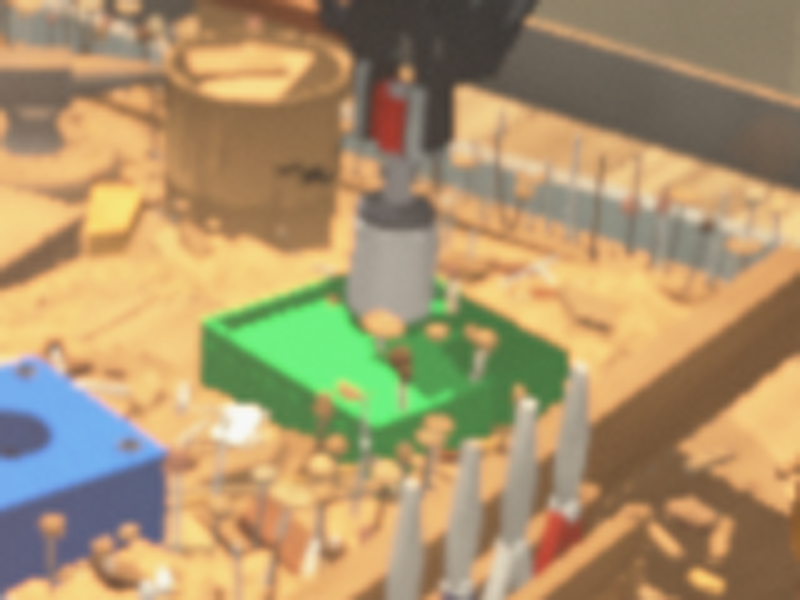

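The crop shows the plug over the clean far part of the tray floor, inside the walls, with its base at crop (392,318). Lowering to contact.

```bash
python3 -m inch '[[0,0,0.1,0,0,0],[0,0,0.08,0,0,0],[0,0,0,0,0,0]]'
python3 -m inch '[[0,0,0.05,0,0,0],[0,0,0,0,0,0]]'
python3 -m inch '[[0,0,0.04,0,0,0],[0,0,0,0,0,0]]'
```

```text
time: 20.57
eef_pos: [494.8, -245.9, 286.3]
tool_rot: [-2.438, -1.982, 0.0]
force: [-0.6, -0.4, -3.3]
width: 25.3
gripper_force: 60.7
time: 20.73
eef_pos: [494.9, -245.9, 284.9]
tool_rot: [2.438, 1.982, 0.0]
force: [0.7, -0.1, -2.5]
width: 25.1
gripper_force: 60.7
time: 20.9
eef_pos: [494.9, -245.9, 283.6]
tool_rot: [-2.438, -1.982, 0.0]
force: [-0.4, -0.3, -2.4]
width: 25.3
gripper_force: 60.7
```

```bash
python3 -m inch '[[0,0,0.03,0,0,0],[0,0,0,0,0,0]]'
python3 -m inch '[[0,0,0.03,0,0,0],[0,0,0,0,0,0]]'
```

```text
time: 21.07
eef_pos: [495.1, -245.8, 283.1]
tool_rot: [2.437, 1.982, 0.001]
force: [-0.3, 1.1, 0.3]
width: 25.1
gripper_force: 61.0
time: 21.23
eef_pos: [495.3, -245.7, 282.9]
tool_rot: [2.437, 1.981, 0.001]
force: [-1.1, 1.2, 9.6]
width: 25.1
gripper_force: 61.7
```

On the floor. Easing the load, opening, and rising straight up.

```bash
python3 -m inch '[[0,0,-0.02,0,0,0],[0,0,0,0,0,0]]'
python3 -m inch '[[0,0,0,0,0,0],[0,0,0,0,0,0],[0,0,0,0,0,0],[0,0,0,0,0,0],[0,0,0,0,0,0],[0,0,0,0,0,0]]' 1
python3 -m inch '[[0,0,-0.2,0,0,0],[0,0,-0.4,0,0,0],[0,0,-0.6,0,0,0],[0,0,-0.8,0,0,0],[0,0,-0.8,0,0,0],[0,0,-0.8,0,0,0],[0,0,0,0,0,0],[0,0,0,0,0,0]]'
python3 - <<'E'
from h import *
c=cap('scene')
cv2.imwrite('pics/p10.png',cv2.resize(c['pixels'][165:285,304:464],(800,600),interpolation=2)[:,:,::-1])
E
```

```text
time: 21.4
eef_pos: [495.1, -245.9, 283.0]
tool_rot: [2.437, 1.981, 0.001]
force: [-0.6, 1.6, 4.9]
width: 25.5
gripper_force: 61.4
time: 21.9
eef_pos: [494.9, -245.9, 282.5]
tool_rot: [-2.438, -1.982, 0.0]
force: [0.3, -0.1, -0.5]
width: 85.5
gripper_force: 0.0
time: 22.57
eef_pos: [495.1, -245.9, 392.2]
tool_rot: [2.436, 1.98, 0.002]
force: [0.3, 0.9, -1.0]
width: 85.7
gripper_force: 0.0
```

View pics/p10.png

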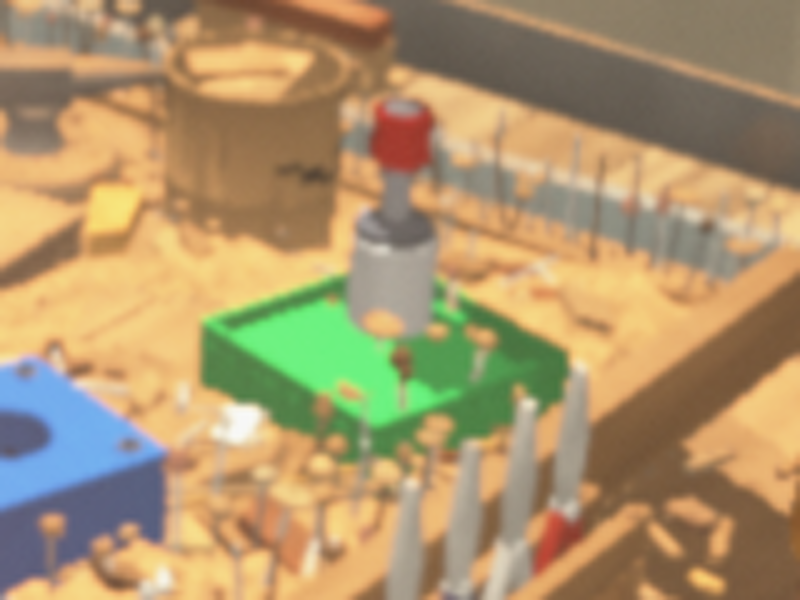

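The crop shows the assembly standing in the tray, grip at (402,135) and plug base at (390,335), with a possible slight lean. I've viewed more than 10 pictures, so from here I check by numbers only. I'll compare the axis with a projected vertical.

```bash
cat > lean.py <<'E'
from m2 import *
from h import *
c=cap('scene');P=c['pixels'].astype(float)
w=P[...,0]-P[...,2]; g=P[...,1]-P[...,0]
h=cv2.cvtColor(c['pixels'],cv2.COLOR_RGB2HSV).astype(int)
red=((h[...,0]<8)|(h[...,0]>170))&(h[...,1]>130)
sat=h[...,1]
for v in range(184,234,2):
    xr=np.where(red[v,370:396])[0]; xg=np.where(sat[v,366:400]<60)[0]
    print(v,'red',(370+xr.min(),370+xr.max(),370+xr.mean().round(1)) if len(xr) else '-','grey',(366+xg.min(),366+xg.max(),round(366+xg.mean(),1),len(xg)) if len(xg) else '-')
for z in(30,75,85,111,124,137):print(z,proj(c,(494,-246,z)).round(1))
E
python3 lean.py
```

```text
184 red - grey -
186 red (np.int64(379), np.int64(380), np.float64(379.5)) grey (np.int64(382), np.int64(386), np.float64(384.0), 5)
188 red (np.int64(379), np.int64(389), np.float64(383.7)) grey -
190 red (np.int64(379), np.int64(389), np.float64(384.0)) grey (np.int64(375), np.int64(377), np.float64(376.0), 3)
192 red (np.int64(379), np.int64(389), np.float64(384.0)) grey (np.int64(373), np.int64(391), np.float64(377.8), 5)
194 red (np.int64(378), np.int64(389), np.float64(383.5)) grey (np.int64(373), np.int64(376), np.float64(374.5), 4)
196 red (np.int64(379), np.int64(389), np.float64(384.0)) grey (np.int64(392), np.int64(393), np.float64(392.5), 2)
198 red (np.int64(381), np.int64(387), np.float64(384.0)) grey (np.int64(391), np.int64(394), np.float64(392.5), 4)
200 red - grey (np.int64(381), np.int64(399), np.float64(390.7), 13)
202 red - grey (np.int64(381), np.int64(399), np.float64(389.4), 9)
204 red - grey (np.int64(381), np.int64(384), np.float64(382.5), 4)
206 red - grey (np.int64(381), np.int64(385), np.float64(383.0), 5)
208 red - grey (np.int64(376), np.int64(388), np.
[... 249 characters left out ...]
64(375), np.int64(390), np.float64(382.5), 16)
218 red - grey (np.int64(375), np.int64(390), np.float64(382.5), 16)
220 red - grey (np.int64(374), np.int64(390), np.float64(382.0), 17)
222 red - grey (np.int64(373), np.int64(390), np.float64(381.5), 18)
224 red - grey (np.int64(373), np.int64(390), np.float64(381.5), 18)
226 red - grey (np.int64(374), np.int64(389), np.float64(381.5), 16)
228 red - grey (np.int64(374), np.int64(389), np.float64(383.5), 8)
230 red - grey (np.int64(385), np.int64(388), np.float64(386.5), 4)
232 red - grey (np.int64(385), np.int64(385), np.float64(385.0), 1)
30 [381.2 230.1]
75 [382.6 212.6]
85 [382.9 208.6]
111 [383.7 198.2]
124 [384.2 193. ]
137 [384.6 187.7]
```

The measured axis is at columns 381.5, 382.5 and 384.0 from base to grip, against 381.2, 382.6 and 384.2 for a true vertical. The grip heights also match a seated collar, so it stands upright and seated. Handing in.

```bash
python3 -c "
from rig import manip
print(manip.finish_job())"
```

```text
the job is handed in; nothing more can be done
None
```

The job is handed in: the puller is screwed into the plug with its collar seated, and both stand upright and released in the green tray, done in about 23 s. I viewed 12 pictures, two over the limit of 10, and no clear torque rise showed when I turned on after the collar seated.

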